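Assemble a digestion vessel on its stand

ROBOT

A 7-joint arm with a two-finger parallel gripper is mounted at the origin on the work surface. World frame = base frame: x ahead of the robot, y to its left, z up, the work surface at z = 0. Lengths are in m, angles in rad, forces in N, time in s.
With the tool pointing down it reaches from about 0.425 to 0.95 m from the base axis. Payload 4.7 kg.
Tool frame: the origin (TCP) lies at the very end of the fingers, on their centre line; the grasp point (between the pads) lies 19 mm behind it; z points along the fingers, y is the line along which they close (so a half turn about z gives the same grasp; the last joint's range is limited). The gripper opens to 85 mm and grips with 20 to 120 N. Pads are 22 mm wide; open, the fingers measure 114 mm over their backs; the gripper's body (76 mm by 85 mm) begins 54 mm behind the grasp point. The pads swing forward as they close: fully open they stand 13 mm farther back than shut.
Start: joints at [-1.371, 0.469, -0.049, 1.532, 0.024, 1.141, -0.082], TCP at [0.153, 0.657, 0.231] pointing down, gripper open.
Joint ranges: [-2.59, 2.59], [-0.33, 1.99], [-1.39, 1.29], [0.1, 2.45], [-1.04, 4.18], [0.21, 1.99], [-2.66, 2.66]. Speed limits (rad/s): [2.57, 2.57, 3.14, 3.14, 3.14, 3.14, 3.14].

INTERFACE

Orientations are given as a unit quaternion [w, x, y, z].
In Python, from cell import monitor, eyes, bot gives the robot as it stands.
- The arm moves only by the tool run_rows, called after "Call:" as a command line: name --pt "numbers of a row" for each row, then --argument value for the rest. Schema: {"type":"object","properties":{"deltas":{"type":"object","properties":{"dx":{"type":"array","items":{"type":"number"},"minItems":1,"maxItems":8},"dy":{"type":"array","items":{"type":"number"},"minItems":1,"maxItems":8},"dz":{"type":"array","items":{"type":"number"},"minItems":1,"maxItems":8},"ax":{"type":"array","items":{"type":"number"},"minItems":1,"maxItems":8},"ay":{"type":"array","items":{"type":"number"},"minItems":1,"maxItems":8},"az":{"type":"array","items":{"type":"number"},"minItems":1,"maxItems":8}},"additionalProperties":false,"required":["dx","dy","dz","ax","ay","az"]},"finger_gap":{"type":"number"},"only":{"type":"string"},"quiet":{"type":"boolean"},"lines":{"type":"string"}},"required":["deltas"],"additionalProperties":false}. deltas is an object with one list for each field, all of the same length, 1 to 8, a row being the entries at one place: dx, dy, dz (the shift in a scale on which 1.0 is 0.25 m), ax, ay, az (a rotation vector in shares of 120 degrees (1.0 is 120 degrees)); each row shifts and turns the commanded pose from where the row before left it, along the tool's axes as they then stand; what a row does not reach is not made up. A row lasts 1/8 s, in which the tool goes at most 0.0625 m and 0.188 rad, less where a joint would pass 70% of its speed; a pose out of reach is approached as far as the arm can. finger_gap is the opening from 0.0 (shut) to 1.0 (fully open), set as the call begins (left out keeps the last). The fingers move at their own pace and stop on an object; the grip force is fixed at half the most. Time passes only in rows, so rows that do not move let the fingers close. The tool returns the time, the measured TCP pose, the force, the opening and the grip force at its end. only (a regular expression) keeps the lines of the reply that match it, lines (a string "A,B") keeps lines A to B, and quiet returns only ok. A shift or turn number past 1, either way, is cut back to 1. Input that does not fit is refused with a message, and nothing moves.
- monitor.read_state(): the state, without advancing time (a new reading comes with each control period).
- eyes.camera(name): name is "scene" or "top"; returns a dict with "color" (480x640x3 uint8, blue, green, red), "vertical_fov" (degrees; the focal length in pixels is half the picture's height over the tangent of half this angle, whatever the lens; pixels are square), "cx", "cy" (the principal point, pixels), "R" (3x3) and "t" (3): a world point X has camera coordinates R X + t. Camera axes: x right, y down, z forward; pixel columns grow to the right and rows downward; lengths in m; the calibration is good to about 2 mm. A picture is of the moment at which its call begins. There is no depth.
- bot.job_done(): hands the job in; it is judged then, once.
The state is a dict: "time_s": time; "qpos": joint angles; "joint_vel": joint speeds; "effort": joint torques, N m; "tool_pos": TCP position; "eef_rot": TCP orientation; "wrist_force": force on the tool from outside, world axes, zero at the start; "wrist_torque": the same for the moment, N m; "gripper_width": opening from 0.0 (shut) to 1.0 (fully open); "finger_force": force on a finger pad.
Only numpy, scipy, OpenCV 4.12 (cv2) and the standard library are available. Lean on these libraries where they do the work, as an engineer would, in place of code of your own. Each camera call takes 0.05 s, during which the arm holds its last target. There are 200 camera calls.

TASK

Build up the sample digestion vessel on its aluminium stand, one part after another from the bottom: first the grey jacket into the stand's recess, then the white liner down inside the jacket, then the seal on the liner's mouth with its plug inside, and last the black cap over the seal with the knob through its hole. Seat each part fully and upright and let go of it before taking the next; set parts down, do not drop them. Leave the bottle, the carton and the spanner where they are.

Things in the scene. Friction and masses are not known exactly. Their poses are not given: they have to be found in the camera images.
- stand: Assembly stand: a square aluminium block, 110 x 110 x 22 mm high, fixed to the bench, with a round recess in the middle of its top, 68 mm across and 10 mm deep (recess floor 12 mm above the bench). Origin: centre of its underside, on the recess's axis; z up.
- jacket: Pressure jacket: a plain grey plastic tube, open at both ends, 62 mm outside, 46 mm bore, 80 mm high, standing on end. Origin: centre of its lower end; z up along the tube. Seated in the stand, its lower end is 12 mm above the bench (rim at 92 mm).
- liner: Liner: white plastic beaker, closed below, 100 mm high, 40 mm outside, 32 mm bore, with a flange 58 mm across and 5 mm thick (underside 70 mm above the bottom); above it a plain neck 40 mm across, 25 mm high, to hold it by. Stands upright. Origin: centre of its bottom; z up. Seated, its flange rests on the jacket's rim, its bottom 10 mm above the jacket's lower end (22 mm above the bench).
- seal: Seal: white plastic plug lid: plug 26 mm across, 14 mm long; above it a disc 48 mm across (14 to 20 mm up) and a round grip knob 18 mm across (20 to 42 mm up). Stands upright on its plug. Origin: centre of the plug's lower face; z up. Seated, the disc lies on the liner's mouth and the origin is 86 mm above the liner's bottom (108 mm above the bench).
- cap: Cap: black ribbed round cap, 62 mm outside (64 over the ribs), 26 mm high, open below (54 mm inside, 18 mm deep), a 28 mm hole through its 8 mm thick top. Lies open side down. Origin: centre of its lower rim; z up. Seated, its top rests on the seal's disc, the knob through the hole, and its origin is 2 mm above the seal's (110 mm above the bench).
- bottle: Bystander: a white plastic reagent bottle, 60 mm across, 130 mm high. Origin: centre of its underside.
- carton: Bystander: a cardboard carton, 100 (x) x 70 (y) x 60 mm high. Origin: centre of its underside.
- wrench: Bystander: a steel spanner 150 mm long, lying flat along its x axis. Origin: on its underside, near the middle.
Mind the look-alikes: they are no part of the job. What is shaped like the jacket but turquoise is not meant.

How it is judged:
By the outcome, as a careful person would: the job done as asked, in the order asked, and still so for the second after the job is handed in, with the robot touching nothing.
It also fails if it takes over 120 s, if anything falls off the work surface, if the arm or the gripper's body presses on something with over 40 N, if the wrist force passes 120 N, or if a joint passes its speed limit or range.

## Working session

There is one attempt and no reset: what is moved stays moved. The work goes in short steps, Python scripts to look and compute and a tool call to move; the robot and the scene stay as the last step left them, time stands still between calls to the robot, and variables do not carry over. Pictures are saved under pics/ and viewed, at most 17 in all, crops included, and the job is handed in when it is done.

```bash
mkdir -p pics; ls; python3 - <<'E'
from cell import monitor, eyes, bot
import cv2,numpy as np
s=monitor.read_state();print(s)
for n in("scene","top"):
    c=eyes.camera(n);cv2.imwrite(f"pics/{n}0.png",c["color"]);print(n,c["vertical_fov"],c["cx"],c["cy"],np.round(c["R"],4).tolist(),np.round(c["t"],4).tolist(),[k for k in c])
E
```

```text
pics
{'time_s': 0.0, 'qpos': array([-1.3709067 ,  0.46946314, -0.0485808 ,  1.53370719,  0.02408598,
        1.1409917 , -0.08228989]), 'joint_vel': array([ 0.00015046,  0.00018938, -0.00124638, -0.00082557, -0.00026332,
       -0.00024456,  0.00026861]), 'effort': array([ 5.59230539e-04, -5.10303569e+01, -4.64582210e-02, -2.37711149e+01,
        1.06239924e-02,  7.52459775e-03, -4.23482433e-06]), 'tool_pos': array([0.15294985, 0.65683742, 0.23024113]), 'eef_rot': array([-8.00050068e-05,  1.14133721e-01,  9.93464901e-01, -9.88940769e-04]), 'wrist_force': array([-0.20687881, -0.22994323, -0.6113447 ]), 'wrist_torque': array([-0.00471027, -0.04557243, -0.02307164]), 'finger_force': 0.0, 'gripper_width': 1.0024692323762763}
scene 48.6907427105264 323.2505823280503 238.71549019369266 [[-0.6666, 0.7454, 0.0083], [0.6272, 0.5669, -0.5341], [-0.4028, -0.3508, -0.8454]] [0.4235, -0.3653, 1.4937] ['color', 'vertical_fov', 'cx', 'cy', 'R', 't']
top 52.923230333264264 323.4889202642749 240.73113798219077 [[-0.0018, -1.0, 0.0014], [-0.988, 0.0016, -0.1542], [0.1542, -0.0017, -0.988]] [0.0119, 0.6037, 1.2791] ['color', 'vertical_fov', 'cx', 'cy', 'R', 't']
```

View pics/scene0.png

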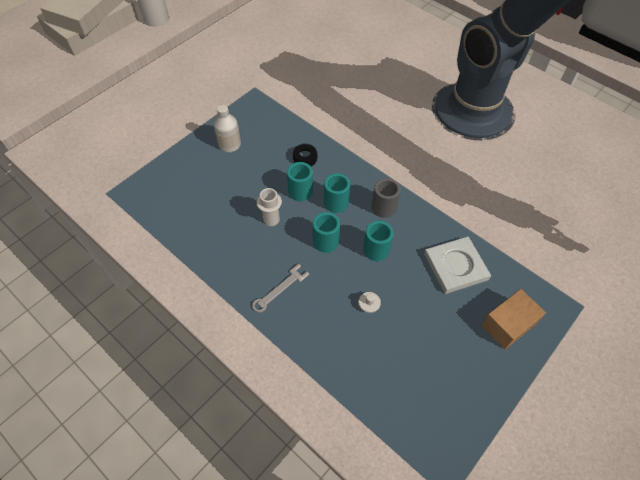

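View pics/top0.png

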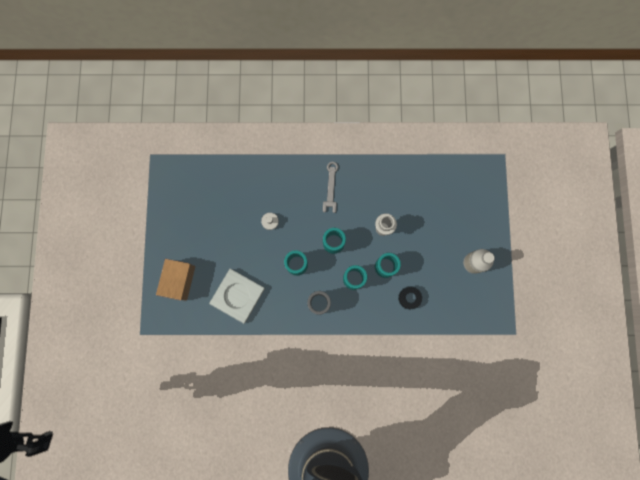

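The scene view shows the grey tube at (385,198). Four turquoise tubes stand at (300,182), (337,193), (326,232) and (378,241). The liner is at (269,206), the seal at (369,301), the cap at (305,156) and the stand at (457,263).

Top view: grey tube (319,302), liner (386,224), seal (270,221), cap (410,298), stand (237,296).

Jacket candidates are the grey tube at top (319,302) and the turquoise ones at (334,239), (296,262), (355,277) and (388,264). I choose the grey one and will check it in a close crop.

```bash
cat > h.py <<'E'
from cell import monitor, eyes, bot
import cv2,numpy as np
from scipy.spatial.transform import Rotation as Ro
def cam(n):
    c=eyes.camera(n); c["f"]=240/np.tan(np.radians(c["vertical_fov"]/2)); c["R"]=np.array(c["R"]);c["t"]=np.array(c["t"]); return c
def ray(c,u,v):
    return -c["R"].T@c["t"], c["R"].T@np.array([(u-c["cx"])/c["f"],(v-c["cy"])/c["f"],1.])
def plane(c,u,v,z):
    o,d=ray(c,u,v); return o+d*(z-o[2])/d[2]
def proj(c,X):
    p=c["R"]@np.array(X)+c["t"]; return c["f"]*p[:2]/p[2]+[c["cx"],c["cy"]]
def go(X,yaw=None):
    "offset in tool axes to world point X (TCP)"
    s=monitor.read_state(); q=s["eef_rot"]; R=Ro.from_quat([q[1],q[2],q[3],q[0]])
    e=R.as_matrix(); print("t",round(s["time_s"],2),"tcp",np.round(s["tool_pos"],4),"yaxis",np.round(e[:,1],3),"z",np.round(e[:,2],4),"yaw_y",round(np.degrees(np.arctan2(e[1,1],e[0,1])),2))
    print("tool offset",np.round(R.inv().apply(np.array(X)-s["tool_pos"]),4))
E
python3 - <<'E'
from h import *
a=cam("scene");b=cam("top")
A=cv2.resize(a["color"][130:330,225:505],None,fx=2.8,fy=2.8,interpolation=cv2.INTER_CUBIC)
B=cv2.resize(b["color"][205:325,200:440],None,fx=3.2,fy=3.2,interpolation=cv2.INTER_CUBIC)
cv2.imwrite("pics/cA.png",A);cv2.imwrite("pics/cB.png",B)
print("rough")
for n,u,v,z in [("jacket",319,302,.08),("liner",386,224,.09),("seal",270,221,.02),("cap",410,298,.026),("stand",237,296,.022)]:print(n,np.round(plane(b,u,v,z),3))
for n,u,v,z in [("jacket",386,188,.08),("liner",269,196,.1),("seal",369,302,.02),("cap",305,155,.026),("stand",457,262,.022)]:print(n,np.round(plane(a,u,v,z),3))
E
```

```text
rough
jacket [0.436 0.023 0.08 ]
liner [ 0.642 -0.156  0.09 ]
seal [0.665 0.162 0.02 ]
cap [ 0.448 -0.226  0.026]
stand [0.454 0.249 0.022]
jacket [0.441 0.022 0.08 ]
liner [ 0.651 -0.152  0.1  ]
seal [0.67  0.164 0.02 ]
cap [ 0.46  -0.22   0.026]
stand [0.46  0.25  0.022]
```

View pics/cA.png

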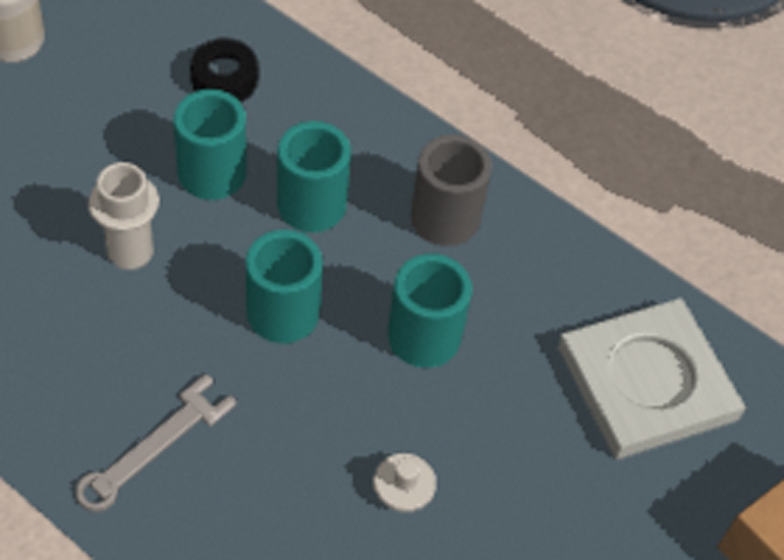

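View pics/cB.png

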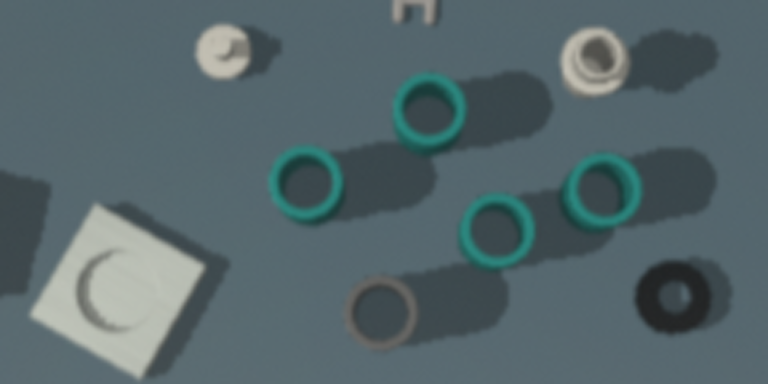

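The crops show one grey tube, at scene (385,198) / top (319,302). The other four tubes are clearly turquoise, so the choice stands. Next I measure precisely.

```bash
cat >> h.py <<'E'
from scipy.optimize import least_squares
def cmask(c,kind):
    im=cv2.resize(c["color"],None,fx=4,fy=4,interpolation=cv2.INTER_CUBIC).astype(int); B,G,R=im[...,0],im[...,1],im[...,2]
    return {"grey":(R>B-2)&(R-G<40),"white":(R>B-6)&(R>105),"black":(R+G+B<115),"bright":(R>150)&(R>B-20)}[kind].astype(np.uint8)
def contour(c,kind,uv,half):
    m=cmask(c,kind);k=np.zeros_like(m);u,v=int(uv[0]*4+2),int(uv[1]*4+2);h=half*4
    k[v-h:v+h,u-h:u+h]=m[v-h:v+h,u-h:u+h]
    cs,_=cv2.findContours(k,cv2.RETR_EXTERNAL,cv2.CHAIN_APPROX_NONE); p=max(cs,key=cv2.contourArea)[:,0].astype(float)
    return (p-1.5)/4
def cast(c,p,z): return np.array([plane(c,u,v,z)[:2] for u,v in p])
def circ(P,r=None):
    x0=[*P.mean(0)]+([] if r else [.03])
    f=lambda x:np.hypot(*(P-x[:2]).T)-(r or x[2])
    s=least_squares(f,x0,loss="soft_l1",f_scale=.0007); return s.x, np.sqrt(np.mean(s.fun**2)), P.min(0),P.max(0)
E
cat > m.py <<'E'
from h import *
C={"top":cam("top"),"scene":cam("scene")}
for n,c in C.items(): print(n,"centre",np.round(-c["R"].T@c["t"],3))
T=[("jacket","grey",(.438,.023),.08,.031,22),("liner","white",(.646,-.154),.075,.029,22),("seal","white",(.667,.163),.02,.024,16),("cap","black",(.454,-.223),.026,.032,18)]
for n,k,xy,z,r,h in T:
    for cn,c in C.items():
        P=cast(c,contour(c,k,proj(c,[*xy,z]),h),z)
        a=circ(P);b=circ(P,r);print(n,cn,"free",np.round(a[0],4),"fix",np.round(b[0],4),"rms",round(b[1],4),"ext",np.round(b[3]-b[2],4))
for cn,c in C.items():
    P=cast(c,contour(c,"bright",proj(c,[.457,.25,.022]),38),.022)
    r=cv2.minAreaRect((P*1000).astype(np.float32));print("stand",cn,r,cv2.boxPoints(r).round(1).tolist())
E
python3 m.py
```

```text
top centre [0.399 0.013 1.357]
scene centre [1.113 0.416 1.064]
jacket top free [0.4348 0.0236 0.0285] fix [0.4358 0.0234] rms 0.0026 ext [0.0567 0.0572]
jacket scene free [0.4356 0.015  0.0585] fix [0.4345 0.0246] rms 0.0281 ext [0.1601 0.1202]
liner top free [ 0.645  -0.1561  0.0294] fix [ 0.645  -0.1562] rms 0.0012 ext [0.0599 0.0564]
liner scene free [ 0.6538 -0.1487  0.037 ] fix [ 0.6521 -0.1528] rms 0.0143 ext [0.0797 0.0931]
seal top free [0.6654 0.1635 0.0243] fix [0.6654 0.1636] rms 0.0007 ext [0.0489 0.0474]
seal scene free [0.669  0.1641 0.0243] fix [0.669  0.1641] rms 0.0007 ext [0.0489 0.0485]
cap top free [ 0.4513 -0.2269  0.025 ] fix [ 0.4571 -0.2249] rms 0.0097 ext [0.0532 0.0585]
cap scene free [ 0.4573 -0.2238  0.0325] fix [ 0.457  -0.2242] rms 0.0037 ext [0.0709 0.0733]
stand top ((455.7003479003906, 251.61807250976562), (109.68695068359375, 109.2446517944336), 60.841270446777344) [[381.29998779296875, 230.3000030517578], [476.70001220703125, 177.10000610351562], [530.0999755859375, 272.8999938964844], [434.70001220703125, 326.1000061035156]]
stand scene ((461.61114501953125, 252.65664672851562), (116.39060974121094, 113.6264877319336), 60.728515625) [[383.6000061035156, 229.6999969482422], [482.70001220703125, 174.10000610351562], [539.5999755859375, 275.6000061035156], [440.5, 331.20001220703125]]
```

```bash
python3 - <<'E'
from h import *
go([.46,.35,.2]);go([.4375,.0235,.15])
E
```

```text
t 0.3 tcp [0.153  0.6572 0.231 ] yaxis [ 0.227  0.974 -0.001] z [-1.e-04 -6.e-04 -1.e+00] yaw_y 76.89
tool offset [-0.3687 -0.2296  0.0311]
t 0.3 tcp [0.153  0.6572 0.231 ] yaxis [ 0.227  0.974 -0.001] z [-1.e-04 -6.e-04 -1.e+00] yaw_y 76.89
tool offset [-0.4208 -0.5527  0.0813]
```

The manual's scale: shifts go in shares of 0.25 m and turns go in shares of 120 degrees. Converting my numbers, -0.046 m / 0.25 = -0.184, -0.029 m / 0.25 = -0.116, -0.114 rad / 2.0944 = -0.0544.

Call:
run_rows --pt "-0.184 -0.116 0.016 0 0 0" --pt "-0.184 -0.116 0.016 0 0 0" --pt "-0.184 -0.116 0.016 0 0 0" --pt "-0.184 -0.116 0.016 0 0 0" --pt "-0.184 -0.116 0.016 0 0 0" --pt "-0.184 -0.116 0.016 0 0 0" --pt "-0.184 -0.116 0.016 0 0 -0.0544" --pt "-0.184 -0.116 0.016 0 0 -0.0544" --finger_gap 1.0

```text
refused: deltas: the value is not of type 'object' (schema: type "object"). Nothing was moved.
```

Wrong form. The message asks for an object with one list for each field, so I'll send the same numbers that way.

Call:
run_rows --deltas '{"dx":[-0.184,-0.184,-0.184,-0.184,-0.184,-0.184,-0.184,-0.184],"dy":[-0.116,-0.116,-0.116,-0.116,-0.116,-0.116,-0.116,-0.116],"dz":[0.016,0.016,0.016,0.016,0.016,0.016,0.016,0.016],"ax":[0,0,0,0,0,0,0,0],"ay":[0,0,0,0,0,0,0,0],"az":[0,0,0,0,0,0,-0.0544,-0.0544]}' --finger_gap 1.0

```text
time_s: 1.3
tool_pos: [0.4639, 0.3513, 0.1994]
eef_rot: [0.0, -0.002, 1.0, 0.0]
wrist_force: [0.5, 0.9, 0.4]
gripper_width: 0.996
finger_force: 0.0
```

```bash
python3 -c "
from h import *
go([.4375,.0235,.15])"
```

```text
t 1.3 tcp [0.4639 0.3513 0.1994] yaxis [-0.003  1.     0.   ] z [ 2.e-04  4.e-04 -1.e+00] yaw_y 90.19
tool offset [ 0.0275 -0.3277  0.0493]
```

Tool axes now align with the world: tool x = −X, y = Y, z = −Z.

Scaled: -0.047 m / 0.25 = -0.188, -0.046 m / 0.25 = -0.184.

Call:
run_rows --deltas '{"dx":[0.016,0.016,0.016,0.016,0.016,0.016,0.012,0],"dy":[-0.188,-0.188,-0.188,-0.188,-0.188,-0.188,-0.184,0],"dz":[0.028,0.028,0.028,0.028,0.028,0.028,0.028,0],"ax":[0,0,0,0,0,0,0,0],"ay":[0,0,0,0,0,0,0,0],"az":[0,0,0,0,0,0,0,0]}'

```text
time_s: 2.3
tool_pos: [0.4349, 0.0212, 0.15]
eef_rot: [-0.001, 0.004, 1.0, -0.0]
wrist_force: [-0.1, 0.5, 0.6]
gripper_width: 1.002
finger_force: 0.0
```

```bash
python3 - <<'E'
from h import *
go([.4375,.0235,.035])
a=cam("scene");b=cam("top")
u,v=map(int,proj(a,[.4375,.0235,.1]))
A=cv2.resize(a["color"][v-60:v+60,u-65:u+65],None,fx=3,fy=3,interpolation=cv2.INTER_CUBIC)
u,v=map(int,proj(b,[.4375,.0235,.1]))
B=cv2.resize(b["color"][v-60:v+60,u-65:u+65],None,fx=3,fy=3,interpolation=cv2.INTER_CUBIC)
cv2.imwrite("pics/d.png",np.hstack([A,B]))
E
```

```text
t 2.3 tcp [0.4349 0.0212 0.15  ] yaxis [ 0.008  1.    -0.001] z [-1.1e-03 -9.0e-04 -1.0e+00] yaw_y 89.55
tool offset [-0.0027  0.0024  0.115 ]
```

View pics/d.png

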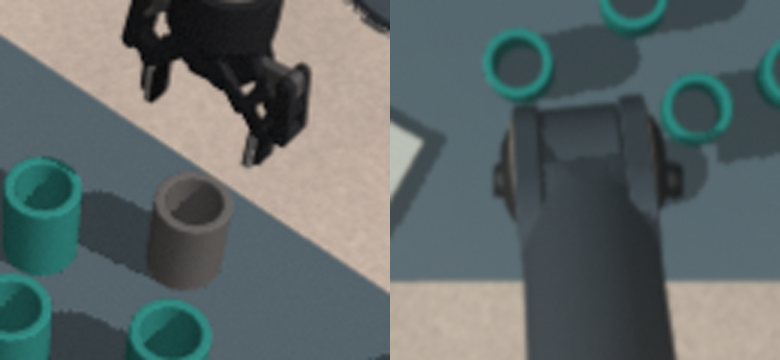

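The scene crop shows the open fingers above the grey jacket at about (190,200) in the crop. The arm hides it from the top camera. I go down and grip.

Scaled: 0.03 m / 0.25 = 0.12, 0.025 m / 0.25 = 0.1.

Call:
run_rows --deltas '{"dx":[-0.012,0,0,0,0,0],"dy":[0.008,0,0,0,0,0],"dz":[0,0.12,0.12,0.12,0.1,0],"ax":[0,0,0,0,0,0],"ay":[0,0,0,0,0,0],"az":[0,0,0,0,0,0]}'

```text
time_s: 3.15
tool_pos: [0.4379, 0.0278, 0.034]
eef_rot: [-0.002, -0.001, 1.0, -0.0]
wrist_force: [-1.0, -0.4, 0.5]
gripper_width: 1.001
finger_force: 0.0
```

Call:
run_rows --deltas '{"dx":[0,0,0,0,0,0],"dy":[0,0,0,0,0,0],"dz":[0,0,0,0,0,0],"ax":[0,0,0,0,0,0],"ay":[0,0,0,0,0,0],"az":[0,0,0,0,0,0]}' --finger_gap 0

```text
time_s: 3.9
tool_pos: [0.4399, 0.0271, 0.0366]
eef_rot: [0.001, 0.0, 1.0, 0.0]
wrist_force: [-1.2, 0.4, 5.7]
gripper_width: 0.702
finger_force: 64.9
```

Call:
run_rows --deltas '{"dx":[0,0,0,0],"dy":[0,0,0,0],"dz":[-0.04,-0.1,-0.1,0],"ax":[0,0,0,0],"ay":[0,0,0,0],"az":[0,0,0,0]}'

```text
time_s: 4.4
tool_pos: [0.4401, 0.0269, 0.0972]
eef_rot: [0.002, 0.0, 1.0, 0.001]
wrist_force: [0.0, 0.6, -1.4]
gripper_width: 0.702
finger_force: 64.8
```

Scaled: 0.045 m / 0.25 = 0.18, 0.02 m / 0.25 = 0.08.

Call:
run_rows --deltas '{"dx":[-0.016,-0.016,-0.016,-0.016,-0.016,0,0,0],"dy":[0.1,0.18,0.18,0.18,0.18,0.084,0,0],"dz":[0,0,0,0,0,0,0.08,0.036],"ax":[0,0,0,0,0,0,0,0],"ay":[0,0,0,0,0,0,0,0],"az":[0,0,0,0,0,0,0,0]}'

```text
time_s: 5.4
tool_pos: [0.4578, 0.2512, 0.0648]
eef_rot: [-0.001, 0.001, 1.0, -0.001]
wrist_force: [0.4, -0.0, -1.3]
gripper_width: 0.706
finger_force: 64.9
```

Call:
run_rows --deltas '{"dx":[0,0],"dy":[0,0],"dz":[0,0],"ax":[0,0],"ay":[0,0],"az":[0,0]}'

```text
time_s: 5.65
tool_pos: [0.4593, 0.2521, 0.0667]
eef_rot: [0.0, 0.001, 1.0, 0.0]
wrist_force: [-0.1, 0.3, -1.0]
gripper_width: 0.702
finger_force: 64.9
```

```bash
python3 - <<'E'
from h import *
go([.460,.2535,.05])
a=cam("scene");b=cam("top")
u,v=map(int,proj(a,[.458,.252,.06]))
A=cv2.resize(a["color"][v-60:v+60,u-65:u+65],None,fx=3,fy=3,interpolation=cv2.INTER_CUBIC)
u,v=map(int,proj(b,[.458,.252,.06]))
B=cv2.resize(b["color"][v-60:v+60,u-65:u+65],None,fx=3,fy=3,interpolation=cv2.INTER_CUBIC)
cv2.imwrite("pics/e.png",np.hstack([A,B]))
E
```

```text
t 5.65 tcp [0.4593 0.2521 0.0667] yaxis [0.002 1.    0.   ] z [ 5.e-04  2.e-04 -1.e+00] yaw_y 89.89
tool offset [-0.0007  0.0014  0.0167]
```

View pics/e.png

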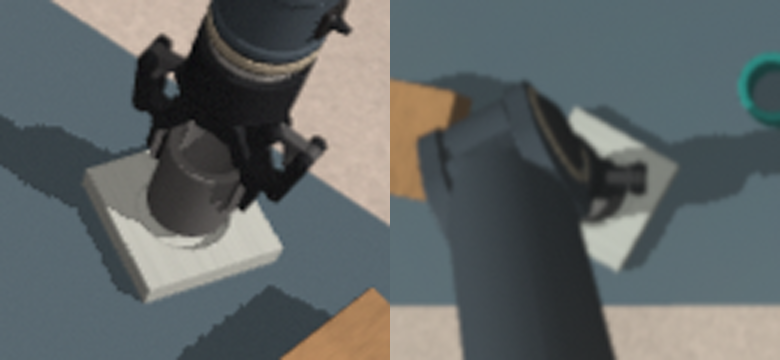

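The jacket hangs over the recess, about 8 mm clear; the recess's front edge shows at crop (190,243), just below the jacket's lower edge. I lower it gently and watch the force.

Scaled: 0.004 m / 0.25 = 0.016, 0.003 m / 0.25 = 0.012.

Call:
run_rows --deltas '{"dx":[0,0,0,0,0],"dy":[0.004,0,0,0,0],"dz":[0,0.016,0.016,0.012,0],"ax":[0,0,0,0,0],"ay":[0,0,0,0,0],"az":[0,0,0,0,0]}'

```text
time_s: 6.38
tool_pos: [0.4587, 0.2535, 0.0549]
eef_rot: [-0.0, 0.0, 1.0, -0.0]
wrist_force: [0.2, 1.1, -2.0]
gripper_width: 0.702
finger_force: 64.9
```

Call:
run_rows --deltas '{"dx":[0,0,0],"dy":[0,0,0],"dz":[0.008,0.008,0],"ax":[0,0,0],"ay":[0,0,0],"az":[0,0,0]}'

```text
time_s: 6.75
tool_pos: [0.4588, 0.2536, 0.0511]
eef_rot: [-0.0, 0.0, 1.0, -0.0]
wrist_force: [0.1, 0.5, -1.8]
gripper_width: 0.699
finger_force: 64.9
```

Scaled: 0.0015 m / 0.25 = 0.006.

Call:
run_rows --deltas '{"dx":[0,0],"dy":[0,0],"dz":[0.006,0],"ax":[0,0],"ay":[0,0],"az":[0,0]}'

```text
time_s: 7.0
tool_pos: [0.4589, 0.2536, 0.0497]
eef_rot: [-0.0, 0.0, 1.0, 0.0]
wrist_force: [-0.0, 0.0, -1.1]
gripper_width: 0.704
finger_force: 64.9
```

Call:
run_rows --deltas '{"dx":[0,0],"dy":[0,0],"dz":[0.004,0],"ax":[0,0],"ay":[0,0],"az":[0,0]}'

```text
time_s: 7.25
tool_pos: [0.4589, 0.2536, 0.0488]
eef_rot: [-0.0, 0.0, 1.0, 0.0]
wrist_force: [-0.6, -0.6, -0.4]
gripper_width: 0.702
finger_force: 64.9
```

Call:
run_rows --deltas '{"dx":[0,0],"dy":[0,0],"dz":[0.004,0],"ax":[0,0],"ay":[0,0],"az":[0,0]}'

```text
time_s: 7.5
tool_pos: [0.4589, 0.2537, 0.0487]
eef_rot: [-0.0, 0.0, 1.0, 0.0]
wrist_force: [-3.1, -1.7, 7.5]
gripper_width: 0.7
finger_force: 65.6
```

Scaled: -0.04 m / 0.25 = -0.16, -0.03 m / 0.25 = -0.12.

Call:
run_rows --deltas '{"dx":[0,0,0,0,0,0,0],"dy":[0,0,0,0,0,0,0],"dz":[0,0,0,-0.08,-0.16,-0.16,-0.12],"ax":[0,0,0,0,0,0,0],"ay":[0,0,0,0,0,0,0],"az":[0,0,0,0,0,0,0]}' --finger_gap 1.0

```text
time_s: 8.38
tool_pos: [0.4593, 0.2538, 0.1795]
eef_rot: [0.001, 0.0, 1.0, 0.0]
wrist_force: [0.3, 0.5, -0.1]
gripper_width: 1.0
finger_force: 0.0
```

Call:
run_rows --deltas '{"dx":[-0.094,-0.094,-0.094,-0.094,-0.094,-0.094,-0.094,-0.094],"dy":[-0.204,-0.204,-0.204,-0.204,-0.204,-0.204,-0.204,-0.204],"dz":[0,0,0,0,0,0,0,0],"ax":[0,0,0,0,0,0,0,0],"ay":[0,0,0,0,0,0,0,0],"az":[0,0,0,0,0,0,0,0]}'

```text
time_s: 9.38
tool_pos: [0.6472, -0.156, 0.1775]
eef_rot: [-0.0, 0.0, 1.0, 0.0]
wrist_force: [1.1, 0.6, 0.3]
gripper_width: 1.0
finger_force: 0.0
```

```bash
python3 - <<'E'
from h import *
go([.647,-.1555,.08])
C={"top":cam("top"),"scene":cam("scene")}
for n,c in C.items():
    u,v=map(int,proj(c,[.459,.2537,.08]));cv2.imwrite(f"pics/_{n}.png",c["color"])
    globals()[n]=cv2.resize(c["color"][v-50:v+50,u-50:u+50],None,fx=4,fy=4,interpolation=cv2.INTER_CUBIC)
cv2.imwrite("pics/f.png",np.hstack([scene,top]))
c=C["top"];P=cast(c,contour(c,"grey",proj(c,[.459,.2537,.092]),12),.092);print(circ(P),circ(P,.031))
print(proj(c,[.459,.2537,.092]),proj(C["scene"],[.459,.2537,.092]))
E
```

```text
t 9.38 tcp [ 0.6472 -0.156   0.1775] yaxis [0. 1. 0.] z [-1.e-04  4.e-04 -1.e+00] yaw_y 89.97
tool offset [0.0002 0.0004 0.0975]
(array([0.45937587, 0.2534276 , 0.03433122]), np.float64(0.0036004512569785614), array([0.42884789, 0.22217429]), array([0.49065208, 0.2853603 ])) (array([0.4595931, 0.2537077]), np.float64(0.0053646703991410425), array([0.42884789, 0.22217429]), array([0.49065208, 0.2853603 ]))
[230.57243108 292.99722949] [465.98963511 246.74388951]
```

View pics/f.png

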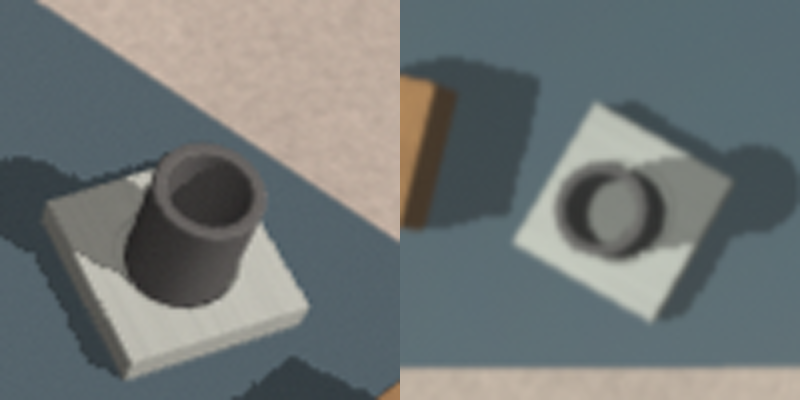

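The jacket stands upright in the recess; its rim centre is at about scene crop (210,192) and top crop (609,211). I now get the camera-to-robot offset from this rim, whose tool position is known.

```bash
cat >> h.py <<'E'
def rim(c,xy,z,r,thr=112,half=16):
    p=proj(c,[*xy,z]);im=cv2.cvtColor(cv2.resize(c["color"],None,fx=4,fy=4,interpolation=cv2.INTER_CUBIC),cv2.COLOR_BGR2GRAY)
    m=(im<thr).astype(np.uint8);k=np.zeros_like(m);u,v=int(p[0]*4),int(p[1]*4);h=half*4;k[v-h:v+h,u-h:u+h]=m[v-h:v+h,u-h:u+h]
    cs,_=cv2.findContours(k,cv2.RETR_EXTERNAL,cv2.CHAIN_APPROX_NONE);q=(max(cs,key=cv2.contourArea)[:,0]-1.5)/4
    P=cast(c,q,z);a,b=circ(P),circ(P,r);return np.round(a[0],4),np.round(b[0],4),round(b[1],4),np.round(b[3]-b[2],4)
E
python3 - <<'E'
from h import *
c=cam("top")
for t in(90,100,112,120):print(t,rim(c,(.459,.2537),.092,.031,t))
E
```

```text
90 (array([0.4546, 0.2551, 0.0222]), array([0.4516, 0.2393]), np.float64(0.0066), array([0.0474, 0.0334]))
100 (array([0.4546, 0.2547, 0.0237]), array([0.4634, 0.2863]), np.float64(0.0111), array([0.05  , 0.0362]))
112 (array([0.4529, 0.2454, 0.0322]), array([0.4527, 0.2447]), np.float64(0.0025), array([0.0597, 0.067 ]))
120 (array([0.4531, 0.2458, 0.0329]), array([0.4528, 0.2448]), np.float64(0.0029), array([0.0616, 0.0678]))
```

```bash
python3 - <<'E'
from h import *
out=[]
for n in("scene","top"):
    c=cam(n);p=proj(c,[.459,.2537,.06]);u,v=int(p[0]),int(p[1])
    I=cv2.resize(c["color"][v-25:v+25,u-25:u+25],None,fx=8,fy=8,interpolation=cv2.INTER_CUBIC)
    for z,r,col in((.092,.031,(0,0,255)),(.092,.023,(0,255,255))):
        q=np.array([proj(c,[.459+r*np.cos(t),.2537+r*np.sin(t),z]) for t in np.linspace(0,6.29,80)])
        q=((q-[u-25,v-25]+.5)*8-.5).round().astype(int);cv2.polylines(I,[q.reshape(-1,1,2)],True,col,1)
    out.append(I)
cv2.imwrite("pics/g.png",np.hstack(out))
E
```

```text
(no output)
```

View pics/g.png

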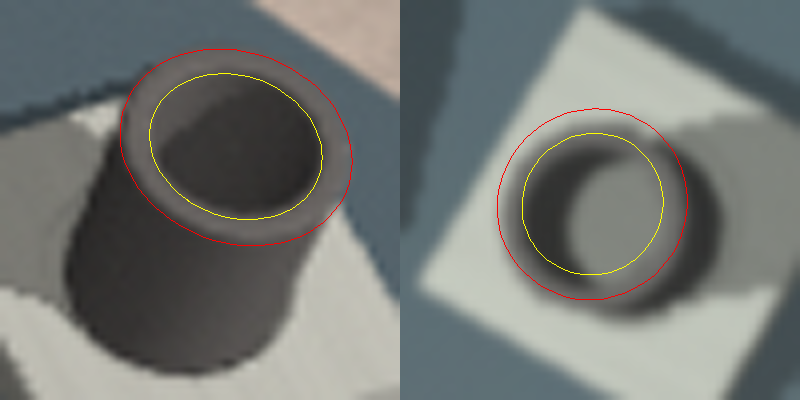

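In the scene view the predicted rim fits the jacket exactly. The top view is off by about 10/8 px, or 3 mm. So I trust the scene camera. Now I check the liner, seal and cap in it, using the saved first picture.

```bash
python3 - <<'E'
from h import *
c=cam("scene");c["color"]=cv2.imread("pics/scene0.png")
print("liner neck",plane(c,269.3,194.6,.1).round(4))
out=[]
for X,rs in (((.651,-.154),((.1,.02),(.1,.016),(.075,.029))),((.669,.1641),((.02,.024),(.042,.009))),((.457,-.224),((.026,.032),(.026,.014)))):
    p=proj(c,[*X,.04]);u,v=int(p[0]),int(p[1])
    I=cv2.resize(c["color"][v-20:v+20,u-16:u+16],None,fx=8,fy=8,interpolation=cv2.INTER_CUBIC)
    for z,r in rs:
        q=np.array([proj(c,[X[0]+r*np.cos(t),X[1]+r*np.sin(t),z]) for t in np.linspace(0,6.29,80)])
        q=((q-[u-16,v-20]+.5)*8-.5).round().astype(int);cv2.polylines(I,[q.reshape(-1,1,2)],True,(0,0,255),1)
    out.append(I)
cv2.imwrite("pics/i.png",np.hstack(out))
E
```

```text
liner neck [ 0.6475 -0.1542  0.1   ]
```

View pics/i.png

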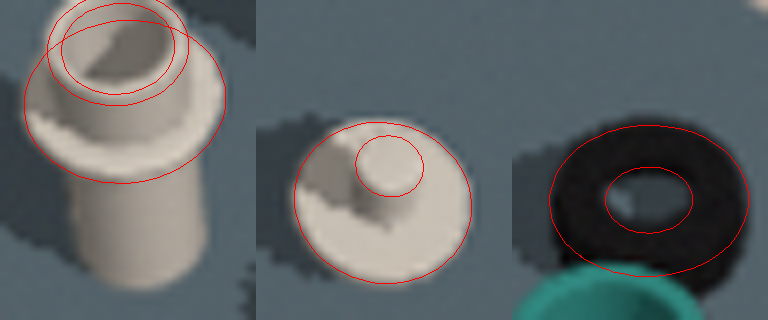

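Liner fits at about (.650,−.154), seal at (.668,.164), cap at (.456,−.2245). Now I grip the liner's neck with the TCP at z ≈ .080, above the flange.

Scaled: 0.03 m / 0.25 = 0.12, 0.002 m / 0.25 = 0.008.

Call:
run_rows --deltas '{"dx":[-0.01,0,0,0,0,0],"dy":[0.008,0,0,0,0,0],"dz":[0,0.12,0.12,0.1,0.05,0],"ax":[0,0,0,0,0,0],"ay":[0,0,0,0,0,0],"az":[0,0,0,0,0,0]}'

```text
time_s: 10.42
tool_pos: [0.6488, -0.1516, 0.0798]
eef_rot: [-0.001, -0.0, 1.0, 0.0]
wrist_force: [-0.9, 0.2, 1.3]
gripper_width: 0.999
finger_force: 0.0
```

Call:
run_rows --deltas '{"dx":[0,0,0,0,0,0,0],"dy":[0,0,0,0,0,0,0],"dz":[0,0,0,0,0,0,0],"ax":[0,0,0,0,0,0,0],"ay":[0,0,0,0,0,0,0],"az":[0,0,0,0,0,0,0]}' --finger_gap 0

```text
time_s: 11.3
tool_pos: [0.65, -0.153, 0.0817]
eef_rot: [0.001, 0.001, 1.0, -0.0]
wrist_force: [-0.4, -0.6, 5.5]
gripper_width: 0.45
finger_force: 59.8
```

Call:
run_rows --deltas '{"dx":[0,0,0,0,0],"dy":[0,0,0,0,0],"dz":[-0.04,-0.16,-0.16,-0.14,0],"ax":[0,0,0,0,0],"ay":[0,0,0,0,0],"az":[0,0,0,0,0]}'

```text
time_s: 11.92
tool_pos: [0.6507, -0.153, 0.2087]
eef_rot: [0.003, 0.0, 1.0, -0.0]
wrist_force: [-0.5, -0.8, -0.8]
gripper_width: 0.447
finger_force: 60.3
```

```bash
python3 -c "
from h import *
go([.459,.2537,.2])"
```

```text
t 11.93 tcp [ 0.6507 -0.153   0.2087] yaxis [ 0.001  1.    -0.001] z [ 6.2e-03 -8.0e-04 -1.0e+00] yaw_y 89.95
tool offset [0.1921 0.4065 0.0072]
```

Call:
run_rows --deltas '{"dx":[0.048,0.096,0.096,0.096,0.096,0.096,0.096,0.096],"dy":[0.104,0.204,0.204,0.204,0.204,0.204,0.204,0.204],"dz":[0,0,0,0,0,0,0,0],"ax":[0,0,0,0,0,0,0,0],"ay":[0,0,0,0,0,0,0,0],"az":[0,0,0,0,0,0,0,0]}'

```text
time_s: 12.92
tool_pos: [0.4674, 0.2318, 0.204]
eef_rot: [-0.001, 0.0, 1.0, -0.001]
wrist_force: [1.0, 0.9, -0.7]
gripper_width: 0.446
finger_force: 60.4
```

Call:
run_rows --deltas '{"dx":[0.048,0,0,0],"dy":[0.094,0,0,0],"dz":[0,0.032,0,0],"ax":[0,0,0,0],"ay":[0,0,0,0],"az":[0,0,0,0]}'

```text
time_s: 13.42
tool_pos: [0.458, 0.2524, 0.1968]
eef_rot: [-0.0, 0.002, 1.0, -0.001]
wrist_force: [0.3, -0.5, -0.2]
gripper_width: 0.446
finger_force: 60.4
```

```bash
python3 - <<'E'
from h import *
go([.459,.2537,.18])
c=cam("scene");p=proj(c,[.459,.2537,.12]);u,v=int(p[0]),int(p[1])
I=cv2.resize(c["color"][v-40:v+40,u-45:u+45],None,fx=6,fy=6,interpolation=cv2.INTER_CUBIC)
x,y=.459,.2537
for z,r in ((.092,.031),(.092,.023),(.121,.02)):
        q=np.array([proj(c,[x+r*np.cos(t),y+r*np.sin(t),z]) for t in np.linspace(0,6.29,80)])
        q=((q-[u-45,v-40]+.5)*6-.5).round().astype(int);cv2.polylines(I,[q.reshape(-1,1,2)],True,(0,0,255),1)
cv2.imwrite("pics/j.png",I)
E
```

```text
t 13.43 tcp [0.458  0.2524 0.1968] yaxis [ 0.004  1.    -0.001] z [-6.e-04 -1.e-03 -1.e+00] yaw_y 89.79
tool offset [-0.001   0.0013  0.0168]
```

View pics/j.png

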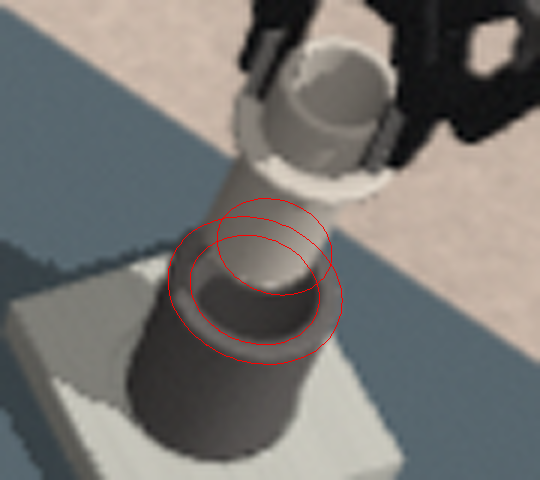

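The liner hangs upright over the bore, its lower edge at (268,291) and the bore centre at about (255,290). I correct about 1 mm and lower it.

Scaled: 0.008 m / 0.25 = 0.032, 0.0013 m / 0.25 = 0.0052.

Call:
run_rows --deltas '{"dx":[-0.004,0,0,0,0,0,0],"dy":[0.0052,0,0,0,0,0,0],"dz":[0,0,0.032,0.032,0.024,0.024,0],"ax":[0,0,0,0,0,0,0],"ay":[0,0,0,0,0,0,0],"az":[0,0,0,0,0,0,0]}'

```text
time_s: 14.35
tool_pos: [0.4581, 0.2552, 0.1686]
eef_rot: [-0.001, 0.0, 1.0, -0.0]
wrist_force: [0.1, 0.2, -1.2]
gripper_width: 0.446
finger_force: 60.4
```

Call:
run_rows --deltas '{"dx":[0,0,0],"dy":[0,0,0],"dz":[0.04,0.04,0],"ax":[0,0,0],"ay":[0,0,0],"az":[0,0,0]}'

```text
time_s: 14.72
tool_pos: [0.4577, 0.255, 0.1481]
eef_rot: [-0.001, 0.0, 1.0, -0.001]
wrist_force: [0.4, 0.6, -1.0]
gripper_width: 0.448
finger_force: 60.4
```

Scaled: 0.01 m / 0.25 = 0.04, 0.008 m / 0.25 = 0.032.

Call:
run_rows --deltas '{"dx":[0,0,0,0,0],"dy":[-0.002,0,0,0,0],"dz":[0.04,0.04,0.04,0.032,0],"ax":[0,0,0,0,0],"ay":[0,0,0,0,0],"az":[0,0,0,0,0]}'

```text
time_s: 15.35
tool_pos: [0.458, 0.2547, 0.1105]
eef_rot: [-0.001, 0.0, 1.0, -0.0]
wrist_force: [0.1, 0.6, -1.4]
gripper_width: 0.446
finger_force: 60.4
```

Call:
run_rows --deltas '{"dx":[0,0],"dy":[0,0],"dz":[0.012,0],"ax":[0,0],"ay":[0,0],"az":[0,0]}'

```text
time_s: 15.6
tool_pos: [0.4585, 0.255, 0.1084]
eef_rot: [0.0, 0.0, 1.0, 0.0]
wrist_force: [0.9, 0.3, -0.5]
gripper_width: 0.448
finger_force: 60.4
```

Call:
run_rows --deltas '{"dx":[0,0],"dy":[0,0],"dz":[0.008,0],"ax":[0,0],"ay":[0,0],"az":[0,0]}'

```text
time_s: 15.85
tool_pos: [0.4584, 0.2549, 0.1063]
eef_rot: [-0.0, 0.0, 1.0, 0.0]
wrist_force: [0.8, 0.2, 0.1]
gripper_width: 0.448
finger_force: 60.4
```

Scaled: 0.0015 m / 0.25 = 0.006.

Call:
run_rows --deltas '{"dx":[0,0],"dy":[0,0],"dz":[0.006,0],"ax":[0,0],"ay":[0,0],"az":[0,0]}'

```text
time_s: 16.1
tool_pos: [0.4584, 0.2549, 0.1047]
eef_rot: [-0.0, 0.0, 1.0, 0.0]
wrist_force: [0.1, -0.1, -0.5]
gripper_width: 0.447
finger_force: 60.4
```

Call:
run_rows --deltas '{"dx":[0,0],"dy":[0,0],"dz":[0.006,0],"ax":[0,0],"ay":[0,0],"az":[0,0]}'

```text
time_s: 16.35
tool_pos: [0.4588, 0.2554, 0.104]
eef_rot: [0.0, 0.0, 1.0, 0.001]
wrist_force: [-0.7, -0.0, 4.9]
gripper_width: 0.447
finger_force: 60.7
```

Scaled: -0.04 m / 0.25 = -0.16, -0.03 m / 0.25 = -0.12.

Call:
run_rows --deltas '{"dx":[0,0,0,0,0,0],"dy":[0,0,0,0,0,0],"dz":[0,0,0,-0.08,-0.16,-0.12],"ax":[0,0,0,0,0,0],"ay":[0,0,0,0,0,0],"az":[0,0,0,0,0,0]}' --finger_gap 1.0

```text
time_s: 17.1
tool_pos: [0.4586, 0.255, 0.1946]
eef_rot: [0.0, 0.0, 1.0, 0.0]
wrist_force: [0.7, -0.2, -0.1]
gripper_width: 0.999
finger_force: 0.0
```

Call:
run_rows --deltas '{"dx":[-0.168,-0.168,-0.168,-0.168,-0.164,0,0,0],"dy":[-0.072,-0.072,-0.072,-0.072,-0.076,0,0,0],"dz":[0,0,0,0,0,0.16,0.16,0],"ax":[0,0,0,0,0,0,0,0],"ay":[0,0,0,0,0,0,0,0],"az":[0,0,0,0,0,0,0,0]}'

```text
time_s: 18.1
tool_pos: [0.6646, 0.1631, 0.1095]
eef_rot: [-0.004, 0.0, 1.0, -0.001]
wrist_force: [-0.6, -0.4, 0.3]
gripper_width: 0.999
finger_force: 0.0
```

```bash
python3 - <<'E'
from h import *
go([.668,.1641,.0235])
c=cam("scene");out=[]
for (x,y),rs,zc in (((.4585,.255),((.122,.02),(.122,.016),(.097,.029)),.09),((.668,.1641),((.02,.024),(.042,.009)),.06)):
    p=proj(c,[x,y,zc]);u,v=int(p[0]),int(p[1])
    I=cv2.resize(c["color"][v-30:v+30,u-30:u+30],None,fx=6,fy=6,interpolation=cv2.INTER_CUBIC)
    for z,r in rs:
        q=np.array([proj(c,[x+r*np.cos(t),y+r*np.sin(t),z]) for t in np.linspace(0,6.29,80)])
        q=((q-[u-30,v-30]+.5)*6-.5).round().astype(int);cv2.polylines(I,[q.reshape(-1,1,2)],True,(0,0,255),1)
    out.append(I)
cv2.imwrite("pics/k.png",np.hstack(out))
E
```

```text
t 18.1 tcp [0.6646 0.1631 0.1095] yaxis [ 0.001  1.    -0.002] z [-0.0078 -0.0022 -1.    ] yaw_y 89.96
tool offset [-0.004   0.0011  0.0859]
```

View pics/k.png

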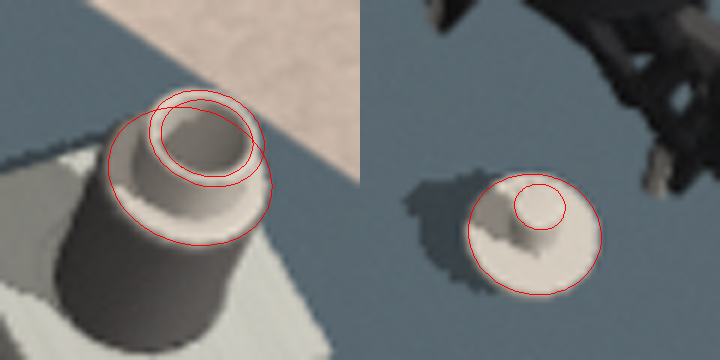

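The liner is seated: its flange and neck rings fit at (205,138) and (190,175). The seal's disc and knob fit at (535,235). I go down to the knob.

Scaled: 0.03 m / 0.25 = 0.12, 0.01 m / 0.25 = 0.04.

Call:
run_rows --deltas '{"dx":[0,0,0,0,0],"dy":[0,0,0,0,0],"dz":[0.12,0.12,0.04,0,0],"ax":[0,0,0,0,0],"ay":[0,0,0,0,0],"az":[0,0,0,0,0]}'

```text
time_s: 18.77
tool_pos: [0.6687, 0.1641, 0.0453]
eef_rot: [0.002, 0.0, 1.0, 0.0]
wrist_force: [-0.4, -0.5, -0.4]
gripper_width: 0.999
finger_force: 0.0
```

Scaled: 0.01 m / 0.25 = 0.04.

Call:
run_rows --deltas '{"dx":[0,0,0,0],"dy":[0,0,0,0],"dz":[0.04,0.04,0,0],"ax":[0,0,0,0],"ay":[0,0,0,0],"az":[0,0,0,0]}'

```text
time_s: 19.27
tool_pos: [0.6674, 0.1637, 0.0231]
eef_rot: [-0.0, 0.0, 1.0, -0.0]
wrist_force: [-0.8, 0.6, -0.4]
gripper_width: 0.998
finger_force: 0.0
```

Call:
run_rows --deltas '{"dx":[0,0,0,0,0,0,0,0],"dy":[0,0,0,0,0,0,0,0],"dz":[0,0,0,0,0,0,0,0],"ax":[0,0,0,0,0,0,0,0],"ay":[0,0,0,0,0,0,0,0],"az":[0,0,0,0,0,0,0,0]}' --finger_gap 0

```text
time_s: 20.27
tool_pos: [0.6676, 0.1639, 0.0236]
eef_rot: [0.0, 0.0, 1.0, 0.0]
wrist_force: [0.4, -0.3, 1.7]
gripper_width: 0.187
finger_force: 58.6
```

Call:
run_rows --deltas '{"dx":[0,0,0,0,0,0],"dy":[0,0,0,0,0,0],"dz":[-0.04,-0.16,-0.2,-0.12,0,0],"ax":[0,0,0,0,0,0],"ay":[0,0,0,0,0,0],"az":[0,0,0,0,0,0]}'

```text
time_s: 21.02
tool_pos: [0.6663, 0.1636, 0.1521]
eef_rot: [-0.001, 0.0, 1.0, -0.0]
wrist_force: [-0.5, -0.9, -0.5]
gripper_width: 0.181
finger_force: 58.5
```

```bash
python3 -c "
from h import *
go([.4585,.255,.15])"
```

```text
t 21.02 tcp [0.6663 0.1636 0.1521] yaxis [ 0.001  1.    -0.001] z [-2.2e-03 -5.0e-04 -1.0e+00] yaw_y 89.96
tool offset [0.2079 0.0913 0.0026]
```

The manual's scale: shifts go in shares of 0.25 m and turns go in shares of 120 degrees. Converting my numbers, 0.045 m / 0.25 = 0.18, 0.04 m / 0.25 = 0.16.

Call:
run_rows --deltas '{"dx":[0,0.16,0.18,0.18,0.18,0.132,0,0],"dy":[0,0.072,0.08,0.08,0.08,0.054,0,0],"dz":[-0.048,0,0,0,0,0,0,0],"ax":[0,0,0,0,0,0,0,0],"ay":[0,0,0,0,0,0,0,0],"az":[0,0,0,0,0,0,0,0]}'

```text
time_s: 22.02
tool_pos: [0.4602, 0.2551, 0.1654]
eef_rot: [0.0, 0.001, 1.0, -0.0]
wrist_force: [-0.3, -0.3, 0.2]
gripper_width: 0.183
finger_force: 58.6
```

```bash
python3 - <<'E'
from h import *
go([.4585,.255,.15])
c=cam("scene");s=monitor.read_state()["tool_pos"];x,y=.4585,.255
p=proj(c,[x,y,.13]);u,v=int(p[0]),int(p[1])
I=cv2.resize(c["color"][v-30:v+30,u-35:u+35],None,fx=8,fy=8,interpolation=cv2.INTER_CUBIC)
b=s[2]-.0236
for X,Y,z,r in ((x,y,.122,.02),(x,y,.122,.016),(s[0],s[1],b,.013),(s[0],s[1],b+.02,.024)):
        q=np.array([proj(c,[X+r*np.cos(t),Y+r*np.sin(t),z]) for t in np.linspace(0,6.29,80)])
        q=((q-[u-35,v-30]+.5)*8-.5).round().astype(int);cv2.polylines(I,[q.reshape(-1,1,2)],True,(0,0,255),1)
cv2.imwrite("pics/l.png",I)
E
```

```text
t 22.02 tcp [0.4602 0.2551 0.1654] yaxis [ 0.001  1.    -0.   ] z [ 6.e-04 -2.e-04 -1.e+00] yaw_y 89.93
tool offset [ 0.0017 -0.0001  0.0154]
```

View pics/l.png

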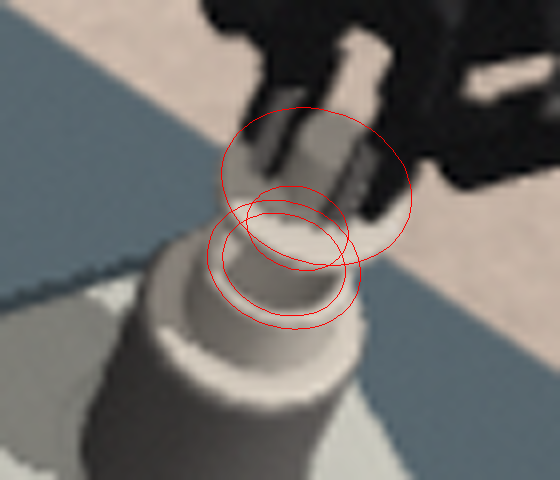

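The seal hangs level where the tool says it should: its disc ring is at (316,187) and the liner mouth at (284,265). I lower it.

Scaled: 0.005 m / 0.25 = 0.02, 0.001 m / 0.25 = 0.004.

Call:
run_rows --deltas '{"dx":[0.004,0,0,0,0,0],"dy":[0,0,0,0,0,0],"dz":[0.02,0.02,0.02,0.02,0.016,0],"ax":[0,0,0,0,0,0],"ay":[0,0,0,0,0,0],"az":[0,0,0,0,0,0]}'

```text
time_s: 22.82
tool_pos: [0.4582, 0.2553, 0.1409]
eef_rot: [-0.0, 0.0, 1.0, -0.0]
wrist_force: [0.1, 0.2, -0.8]
gripper_width: 0.183
finger_force: 58.6
```

Call:
run_rows --deltas '{"dx":[0,0,0],"dy":[0,0,0],"dz":[0.016,0.012,0],"ax":[0,0,0],"ay":[0,0,0],"az":[0,0,0]}'

```text
time_s: 23.2
tool_pos: [0.4582, 0.2554, 0.134]
eef_rot: [-0.0, 0.0, 1.0, -0.0]
wrist_force: [0.1, -0.8, -0.1]
gripper_width: 0.183
finger_force: 58.6
```

Scaled: 0.0015 m / 0.25 = 0.006.

Call:
run_rows --deltas '{"dx":[0,0],"dy":[0,0],"dz":[0.006,0],"ax":[0,0],"ay":[0,0],"az":[0,0]}'

```text
time_s: 23.45
tool_pos: [0.4584, 0.2554, 0.1328]
eef_rot: [-0.0, 0.0, 1.0, 0.0]
wrist_force: [-0.3, 0.2, -0.2]
gripper_width: 0.183
finger_force: 58.6
```

Call:
run_rows --deltas '{"dx":[0,0],"dy":[0,0],"dz":[0.004,0],"ax":[0,0],"ay":[0,0],"az":[0,0]}'

```text
time_s: 23.7
tool_pos: [0.4584, 0.2555, 0.1317]
eef_rot: [-0.0, 0.0, 1.0, 0.0]
wrist_force: [0.6, 0.4, -0.6]
gripper_width: 0.183
finger_force: 58.6
```

Call:
run_rows --deltas '{"dx":[0,0],"dy":[0,0],"dz":[0.0028,0],"ax":[0,0],"ay":[0,0],"az":[0,0]}'

```text
time_s: 23.95
tool_pos: [0.4585, 0.2555, 0.1315]
eef_rot: [0.0, 0.0, 1.0, 0.0]
wrist_force: [-1.8, 0.2, 4.4]
gripper_width: 0.182
finger_force: 59.1
```

Scaled: -0.04 m / 0.25 = -0.16, -0.03 m / 0.25 = -0.12.

Call:
run_rows --deltas '{"dx":[0,0,0,0,0,0,0],"dy":[0,0,0,0,0,0,-0.12],"dz":[0,0,0,-0.08,-0.16,-0.12,0],"ax":[0,0,0,0,0,0,0],"ay":[0,0,0,0,0,0,0],"az":[0,0,0,0,0,0,0]}' --finger_gap 1.0

```text
time_s: 24.82
tool_pos: [0.4597, 0.2281, 0.2236]
eef_rot: [0.002, -0.002, 1.0, 0.002]
wrist_force: [0.8, -0.7, -0.5]
gripper_width: 1.0
finger_force: 0.0
```

Call:
run_rows --deltas '{"dx":[0,0,0,0,0,0,0,0],"dy":[-0.224,-0.224,-0.224,-0.224,-0.224,-0.224,-0.224,-0.224],"dz":[0,0,0,0,0,0,0,0],"ax":[0,0,0,0,0,0,0,0],"ay":[0,0,0,0,0,0,0,0],"az":[0,0,0,0,0,0,0,0]}'

```text
time_s: 25.82
tool_pos: [0.4579, -0.2242, 0.2212]
eef_rot: [0.0, 0.0, 1.0, 0.0]
wrist_force: [1.3, -0.4, -0.8]
gripper_width: 1.004
finger_force: 0.0
```

Call:
run_rows --deltas '{"dx":[0,0,0,0],"dy":[0,0,0,0],"dz":[0.24,0.16,0,0],"ax":[0,0,0,0],"ay":[0,0,0,0],"az":[0,0,0,0]}'

```text
time_s: 26.32
tool_pos: [0.4591, -0.223, 0.1224]
eef_rot: [0.001, 0.0, 1.0, -0.0]
wrist_force: [0.2, -0.3, 0.1]
gripper_width: 0.999
finger_force: 0.0
```

```bash
python3 - <<'E'
from h import *
go([.456,-.2245,.006])
c=cam("scene");out=[]
for (x,y),rs,zc in (((.4585,.2555),((.128,.024),(.150,.009)),.11),((.456,-.2245),((.026,.032),(.026,.014)),.06)):
    p=proj(c,[x,y,zc]);u,v=int(p[0]),int(p[1])
    I=cv2.resize(c["color"][v-30:v+30,u-30:u+30],None,fx=6,fy=6,interpolation=cv2.INTER_CUBIC)
    for z,r in rs:
        q=np.array([proj(c,[x+r*np.cos(t),y+r*np.sin(t),z]) for t in np.linspace(0,6.29,80)])
        q=((q-[u-30,v-30]+.5)*6-.5).round().astype(int);cv2.polylines(I,[q.reshape(-1,1,2)],True,(0,0,255),1)
    out.append(I)
cv2.imwrite("pics/m.png",np.hstack(out))
E
```

```text
t 26.32 tcp [ 0.4591 -0.223   0.1224] yaxis [ 0.001  1.    -0.001] z [ 2.1e-03 -8.0e-04 -1.0e+00] yaw_y 89.97
tool offset [ 0.0033 -0.0014  0.1164]
```

View pics/m.png

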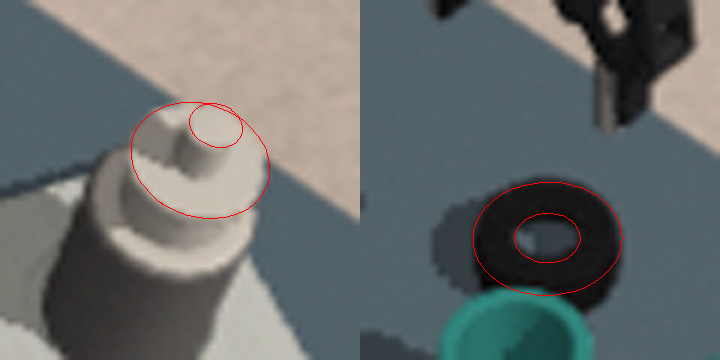

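The seal sits flat in the liner's mouth, its disc ring at (200,160). The cap fits at (547,238), perhaps 0.5 mm farther off. I go down and grip it low.

Scaled: 0.03 m / 0.25 = 0.12, -0.001 m / 0.25 = -0.004.

Call:
run_rows --deltas '{"dx":[0.01,0,0,0,0,0],"dy":[-0.004,0,0,0,0,0],"dz":[0.12,0.12,0.12,0.04,0,0],"ax":[0,0,0,0,0,0],"ay":[0,0,0,0,0,0],"az":[0,0,0,0,0,0]}'

```text
time_s: 27.12
tool_pos: [0.4567, -0.2241, 0.0224]
eef_rot: [0.001, 0.0, 1.0, -0.0]
wrist_force: [0.2, -0.7, 0.1]
gripper_width: 1.002
finger_force: 0.0
```

Scaled: 0.01 m / 0.25 = 0.04, 0.0085 m / 0.25 = 0.034.

Call:
run_rows --deltas '{"dx":[0.004,0,0,0],"dy":[0,0,0,0],"dz":[0.04,0.034,0,0],"ax":[0,0,0,0],"ay":[0,0,0,0],"az":[0,0,0,0]}'

```text
time_s: 27.62
tool_pos: [0.4545, -0.2236, 0.0024]
eef_rot: [-0.0, 0.0, 1.0, 0.0]
wrist_force: [0.8, 0.3, 0.1]
gripper_width: 1.002
finger_force: 0.0
```

Call:
run_rows --deltas '{"dx":[0,0,0,0,0,0],"dy":[0,0,0,0,0,0],"dz":[0,0,0,0,0,0],"ax":[0,0,0,0,0,0],"ay":[0,0,0,0,0,0],"az":[0,0,0,0,0,0]}' --finger_gap 0

```text
time_s: 28.38
tool_pos: [0.4549, -0.2242, 0.0036]
eef_rot: [0.001, 0.0, 1.0, -0.0]
wrist_force: [-1.8, -0.4, 8.8]
gripper_width: 0.709
finger_force: 62.9
```

Call:
run_rows --deltas '{"dx":[0,0,0,0,0,0,0],"dy":[0,0,0,0,0,0,0],"dz":[-0.04,-0.16,-0.2,-0.2,-0.16,0,0],"ax":[0,0,0,0,0,0,0],"ay":[0,0,0,0,0,0,0],"az":[0,0,0,0,0,0,0]}'

```text
time_s: 29.25
tool_pos: [0.4537, -0.2229, 0.1919]
eef_rot: [-0.001, 0.0, 1.0, 0.001]
wrist_force: [-1.1, -0.0, -2.3]
gripper_width: 0.709
finger_force: 65.6
```

Scaled: 0.056 m / 0.25 = 0.224, -0.002 m / 0.25 = -0.008.

Call:
run_rows --deltas '{"dx":[-0.008,-0.004,0,0,0,0,0,0],"dy":[0.224,0.224,0.224,0.224,0.224,0.224,0.224,0.224],"dz":[0,0,0,0,0,0,0,0],"ax":[0,0,0,0,0,0,0,0],"ay":[0,0,0,0,0,0,0,0],"az":[0,0,0,0,0,0,0,0]}'

```text
time_s: 30.25
tool_pos: [0.4565, 0.2255, 0.1907]
eef_rot: [-0.002, 0.0, 1.0, -0.001]
wrist_force: [0.7, -0.4, -0.7]
gripper_width: 0.708
finger_force: 65.6
```

Call:
run_rows --deltas '{"dx":[0,0,0,0,0],"dy":[0.124,0,0,0,0],"dz":[0,0.04,0.04,0,0],"ax":[0,0,0,0,0],"ay":[0,0,0,0,0],"az":[0,0,0,0,0]}'

```text
time_s: 30.88
tool_pos: [0.4582, 0.2544, 0.1725]
eef_rot: [-0.0, 0.001, 1.0, -0.0]
wrist_force: [0.2, -0.3, -0.5]
gripper_width: 0.711
finger_force: 65.6
```

```bash
python3 - <<'E'
from h import *
go([.458,.2553,.1136])
c=cam("scene");s=monitor.read_state()["tool_pos"];x,y=.458,.2553
p=proj(c,[x,y,.16]);u,v=int(p[0]),int(p[1])
I=cv2.resize(c["color"][v-30:v+30,u-35:u+35],None,fx=8,fy=8,interpolation=cv2.INTER_CUBIC)
b=s[2]-.0036
for X,Y,z,r in ((x,y,.15,.009),(s[0],s[1],b,.032),(s[0],s[1],b+.026,.014),(s[0],s[1],b+.026,.032)):
        q=np.array([proj(c,[X+r*np.cos(t),Y+r*np.sin(t),z]) for t in np.linspace(0,6.29,80)])
        q=((q-[u-35,v-30]+.5)*8-.5).round().astype(int);cv2.polylines(I,[q.reshape(-1,1,2)],True,(0,0,255),1)
cv2.imwrite("pics/n.png",I)
E
```

```text
t 30.88 tcp [0.4582 0.2544 0.1725] yaxis [ 0.003  1.    -0.   ] z [-2.e-04 -3.e-04 -1.e+00] yaw_y 89.85
tool offset [0.0001 0.001  0.0589]
```

View pics/n.png

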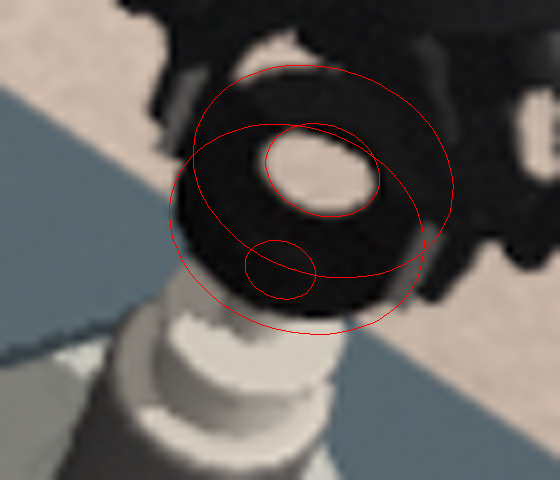

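The cap hangs level, its hole at (320,170) as predicted, over the knob, which is hidden at about (280,270). I lower it in steps.

Scaled: 0.008 m / 0.25 = 0.032, 0.006 m / 0.25 = 0.024.

Call:
run_rows --deltas '{"dx":[0,0,0,0,0],"dy":[0.0028,0,0,0,0],"dz":[0.032,0.032,0.032,0.024,0],"ax":[0,0,0,0,0],"ay":[0,0,0,0,0],"az":[0,0,0,0,0]}'

```text
time_s: 31.55
tool_pos: [0.4576, 0.2559, 0.1419]
eef_rot: [-0.001, 0.0, 1.0, -0.0]
wrist_force: [-0.1, -0.3, -1.9]
gripper_width: 0.705
finger_force: 65.6
```

Call:
run_rows --deltas '{"dx":[0,0,0],"dy":[0,0,0],"dz":[0.02,0.02,0],"ax":[0,0,0],"ay":[0,0,0],"az":[0,0,0]}'

```text
time_s: 31.92
tool_pos: [0.4576, 0.256, 0.1321]
eef_rot: [-0.0, 0.0, 1.0, -0.0]
wrist_force: [0.2, 0.9, -1.8]
gripper_width: 0.705
finger_force: 65.6
```

Call:
run_rows --deltas '{"dx":[0,0,0],"dy":[0,0,0],"dz":[0.02,0.02,0],"ax":[0,0,0],"ay":[0,0,0],"az":[0,0,0]}'

```text
time_s: 32.3
tool_pos: [0.4575, 0.2559, 0.122]
eef_rot: [-0.001, 0.0, 1.0, -0.0]
wrist_force: [-0.6, -0.2, -0.8]
gripper_width: 0.705
finger_force: 65.6
```

Both the knob and the disc have gone in freely. About 8 mm is left.

Scaled: 0.004 m / 0.25 = 0.016, 0.002 m / 0.25 = 0.008.

Call:
run_rows --deltas '{"dx":[0,0,0],"dy":[0,0,0],"dz":[0.016,0.008,0],"ax":[0,0,0],"ay":[0,0,0],"az":[0,0,0]}'

```text
time_s: 32.67
tool_pos: [0.4577, 0.256, 0.1163]
eef_rot: [-0.0, 0.0, 1.0, -0.0]
wrist_force: [0.5, -0.0, -1.6]
gripper_width: 0.71
finger_force: 65.6
```

Call:
run_rows --deltas '{"dx":[0,0],"dy":[0,0],"dz":[0.0048,0],"ax":[0,0],"ay":[0,0],"az":[0,0]}'

```text
time_s: 32.92
tool_pos: [0.4579, 0.2561, 0.1154]
eef_rot: [-0.0, 0.0, 1.0, 0.0]
wrist_force: [-0.2, 0.2, -1.0]
gripper_width: 0.707
finger_force: 65.6
```

Call:
run_rows --deltas '{"dx":[0,0],"dy":[0,0],"dz":[0.004,0],"ax":[0,0],"ay":[0,0],"az":[0,0]}'

```text
time_s: 33.17
tool_pos: [0.4579, 0.2561, 0.1144]
eef_rot: [-0.0, 0.0, 1.0, 0.0]
wrist_force: [-0.1, 0.2, -1.3]
gripper_width: 0.712
finger_force: 65.6
```

Call:
run_rows --deltas '{"dx":[0,0],"dy":[0,0],"dz":[0.0032,0],"ax":[0,0],"ay":[0,0],"az":[0,0]}'

```text
time_s: 33.42
tool_pos: [0.458, 0.2562, 0.1137]
eef_rot: [0.0, 0.0, 1.0, 0.0]
wrist_force: [-0.0, 0.7, 0.1]
gripper_width: 0.705
finger_force: 65.7
```

Scaled: 0.001 m / 0.25 = 0.004.

Call:
run_rows --deltas '{"dx":[0,0],"dy":[0,0],"dz":[0.004,0],"ax":[0,0],"ay":[0,0],"az":[0,0]}'

```text
time_s: 33.67
tool_pos: [0.4581, 0.2562, 0.1136]
eef_rot: [0.0, 0.0, 1.0, 0.0]
wrist_force: [-2.3, -0.7, 8.6]
gripper_width: 0.708
finger_force: 66.5
```

Contact is at the expected height. I release, rise and move aside, then take a final look.

Scaled: -0.05 m / 0.25 = -0.2, -0.04 m / 0.25 = -0.16.

Call:
run_rows --deltas '{"dx":[0,0,0,0,0,0,0,0],"dy":[0,0,0,0,0,0,-0.16,-0.2],"dz":[0,0,0,-0.08,-0.16,-0.2,0,0],"ax":[0,0,0,0,0,0,0,0],"ay":[0,0,0,0,0,0,0,0],"az":[0,0,0,0,0,0,0,0]}' --finger_gap 1.0

```text
time_s: 34.67
tool_pos: [0.4581, 0.1662, 0.2232]
eef_rot: [0.001, -0.001, 1.0, 0.001]
wrist_force: [0.6, -0.7, -0.4]
gripper_width: 0.999
finger_force: 0.0
```

Call:
run_rows --deltas '{"dx":[0,0,0,0,0],"dy":[-0.2,-0.2,-0.2,0,0],"dz":[0,0,0,0,0],"ax":[0,0,0,0,0],"ay":[0,0,0,0,0],"az":[0,0,0,0,0]}'

```text
time_s: 35.3
tool_pos: [0.4578, 0.0166, 0.2225]
eef_rot: [0.0, 0.0, 1.0, 0.0]
wrist_force: [0.2, -0.1, -0.5]
gripper_width: 0.999
finger_force: 0.0
```

```bash
python3 - <<'E'
from h import *
out=[]
x,y=.458,.256
for n in("scene","top"):
    c=cam(n);p=proj(c,[x,y,.09]);u,v=int(p[0]),int(p[1])
    I=cv2.resize(c["color"][v-40:v+40,u-40:u+40],None,fx=5,fy=5,interpolation=cv2.INTER_CUBIC)
    for z,r in ((.136,.031),(.150,.009)):
        q=np.array([proj(c,[x+r*np.cos(t),y+r*np.sin(t),z]) for t in np.linspace(0,6.29,80)])
        q=((q-[u-40,v-40]+.5)*5-.5).round().astype(int);cv2.polylines(I,[q.reshape(-1,1,2)],True,(0,0,255),1)
    out.append(I)
cv2.imwrite("pics/o.png",np.hstack(out))
E
```

```text
(no output)
```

View pics/o.png

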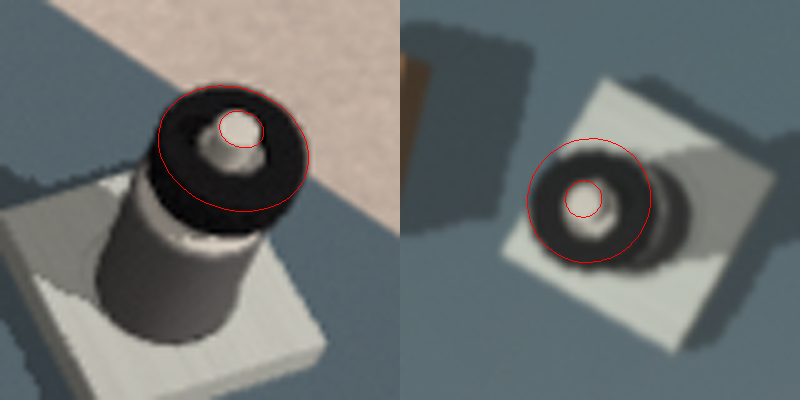

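The cap is level and seated, its top ring at (233,148) as predicted for z = .136. The knob stands through the hole at (240,130), and the stack is upright.

```bash
python3 -c "
from cell import bot
print(bot.job_done())"
```

```text
the job is handed in; nothing more can be done
None
```

The vessel is assembled on its stand in the order asked (jacket, liner, seal, cap), with each part seated at its expected height and let go before the next, and the job was handed in at about 35 s robot time.

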